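# Hang the pipette on its stand and tug to check

## Robot

A 6-joint arm with a two-finger parallel gripper is mounted at the origin on the work surface. World frame = base frame: x ahead of the robot, y to its left, z up, the work surface at z = 0. Lengths are in mm, angles in rad, forces in N, time in s.
With the tool pointing down it reaches from about 400 to 825 mm from the base axis. Payload 7 kg.
Tool frame: the origin (TCP) lies midway between the tips of the shut fingers; the grasp point (between the pads) lies 19 mm behind it (robot.pinch_z is the distance from the TCP to the grasp point, in mm); z points along the fingers, y is the line along which they close (so a half turn about z gives the same grasp; the last joint's range is limited). The gripper opens to 88 mm and grips with 3 to 60 N. Pads are 19 mm wide; open, the fingers measure 130 mm over their backs; the gripper's body (78 mm by 193 mm) begins 47 mm behind the grasp point.
Start: joints at [1.56, 0.359, 0.012, 0, -1.224, -0.288], TCP at [198.711, 645.065, 226.561] pointing down, gripper open.
Joint ranges: [-3.07, 3.07], [-1.43, 2.12], [-1.02, 1.25], [-3.03, 1.67], [-3.05, -0], [-3.03, 3.03]. Speed limits (rad/s): [2.39, 2.39, 3.01, 3.14, 3.14, 3.14].

## Interface

Orientations are given as a 3x3 rotation matrix whose columns are the frame's x, y, z axes.
In Python, from station import robot gives the robot as it stands.
- The arm moves only by the tool step_arm, never from a script. Its argument "steps" is a list of rows, each a list of 5 numbers: the opening in per cent of the stroke, from 0 (shut) to 100 (fully open), then the shift along the tool's x, y, z in cm, then the turn about the tool's z in rad. In form: [[grip, dx, dy, dz, twist], ...]. A call has 1 to 12 rows; each row is the pose to reach, as a shift and turn from the pose commanded when the call began, along the tool's axes at that moment; what a row does not reach only later rows make up. A row lasts 1/8 s, in which the tool goes at most 62.5 mm and 10.7 degrees, less where a joint would pass 70% of its speed; a pose out of reach is approached as far as the arm can. A call with a gripper value outside its range is refused whole. The fingers move at their own pace and stop on an object; "force" is the grip in N (left out, the last holds). Time passes only in rows, so rows that repeat a pose let the fingers close. It gives the time, the measured TCP pose, the force, the opening and the grip force at its end, in the units of the state.
- robot.state(): the state, without advancing time (a new reading comes with each control period).
- robot.snapshot(name): name is "scene" or "top" or "wrist"; returns the picture (480x640x3 uint8, red, green, blue); there is no depth.
- robot.calibration(name): a dict with "fx", "fy", "cx", "cy" (pixels), "rvec" (rotation vector, rad) and "tvec" (3), from world to camera coordinates, as OpenCV has them; the wrist camera has in their place "hand_eye" (4x4, takes a point from camera to tool coordinates, whose origin is the TCP and whose axes are the flange's). Camera axes: x right, y down, z forward; pixel columns grow to the right and rows downward; lengths in mm; the calibration is good to about 2 mm. A picture is of the moment at which its call begins: read the wrist's pose just before it. calibration takes no time and is no camera call.
- robot.hand_in(): hands the job in; it is judged then, once.
The state is a dict: "t": time; "joint_positions": joint angles; "qvel": joint speeds; "joint_efforts": joint torques, N m; "position": TCP position; "eef_rot": TCP orientation; "contact_force": force on the tool from outside, world axes, zero at the start; "wrist_torque": the same for the moment, N m; "gripper_width": finger opening in mm; "gripper_force": force on a finger pad.
Only numpy, scipy, OpenCV 4.12 (cv2) and the standard library are available. Lean on these libraries where they do the work, as an engineer would, in place of code of your own. Each camera call takes 0.05 s, during which the arm holds its last target. There are 200 camera calls.

## Task

Take the pipette with the finger hook out of its parking block and hang it by that hook on the bar of the stand's sprung cradle, between the two ears. Before letting go, tug it gently straight down, pulling with about 7 N for a full second, to be sure that it is held; never load the stand with more than 12 N. Then let go, so that it hangs freely and upright, and leave everything else where it is.

Things in the scene. Friction and masses are not known exactly. Their poses are not given: they have to be found in the camera images.
- pipette_grip (a point): Pipette to hang: white, 193 mm tall, 90-180 g, upright in a block. Point on its axis, 155 mm above its lower end: grip here, across y. z up; x to the side of its finger hook. Handle 26 (x) by 30 mm (y), from 90 mm below to 22 mm above this point, y faces flat; plunger button on top ends 38 mm above this point; below the handle a shaft 12 mm thick, 65 mm long.
- pipette_hook (a point): In the slot of the pipette's finger hook, mid-slot on the flat underside of the hook's arm: 18 mm along +x from pipette_grip and 30 mm below it, same axes. Hook 14 mm wide (y), arm 8 mm thick, reaching 29 mm out from the axis; at its end a nib goes 18 mm down. Slot 10 mm wide between handle face (13 mm from axis) and nib (23 mm), open downwards.
- stand: Stand fixed to the bench: grey foot 150 (x) by 120 by 14 mm, origin at its underside's centre; a 16 mm rod rises there to 217 mm. A clamp on it holds a white sprung cradle reaching along -x, towards the robot: an upright plate 40 mm wide (y), 40 mm high, whose 5 mm thick rounded top edge is the hanging bar; an ear at each end, as thick, rises 19 mm above it, gap between ears 24 mm.
- seat (a point): Nominal middle of the bar's top: 85 mm along the stand's -x from the rod, 190 mm up; stand's axes. CAUTION: the clamp was set by hand; the real bar is up to 15 mm higher or lower (x, y are right). Hung, the pipette is upright on the robot's side of the plate, its x along the stand's x, arm's underside resting on the bar, nib behind the plate.
- cradle (a joint): How far the sprung cradle is pressed down from its unloaded place, in m: 0 unloaded, at most 0.010; 4 N per mm (the pipette's weight gives about 0.3 mm). It does not tell the clamp's height. The clamp does not slip below 80 N.
- block: Grey parking block of the pipette to hang, a 70 mm cube fixed to the bench, origin at its underside's centre. The pipette's shaft stands in a 15 mm hole in its top, the handle resting on the block, the shaft's end 5 mm above the bench: lift it more than 65 mm to clear.
- slim_mid (a point): Another, slimmer pipette, with a round handle 21 mm thick and no finger hook, 175 mm tall, standing upright in an equal block. The point is on its axis 110 mm above its lower end. Leave it there.
- yellowjar: Yellow jar, 64 mm wide, 75 mm tall, standing on the bench among the task's things; origin at the centre of its underside. Leave it.
- tuberack: Red rack with white tubes, 80 x 150 x 61 mm; origin at the centre of its underside. Leave it.
- vial: Small bottle, 32 mm wide, 55 mm tall; origin at the centre of its underside. Leave it.
- weight: Steel check weight, 36 mm wide, 35 mm tall; origin at the centre of its underside. Leave it.
Things that resemble listed ones, but are neither listed nor needed, are in the scene too. Leave any purple look-alike of the stand alone.

How it is judged (in metres and radians):
On the way, in this order (a step that is already met when the one before it is completed fails the run):
1. the pipette is lifted out of its block and clear of the stand (height (world z) of pipette_grip above 0.221 m and horizontal distance between pipette_grip and block above 0.06 m and contact force between pipette and stand below 0.05 N), for 0.1 s.
2. with the bar in the finger hook, the gripped pipette is tugged down: the cradle is pressed 1 mm (4 N) or more for 0.5 s (x of pipette_hook in the frame of seat between -0.0055 and 0.0055 m and y of pipette_hook in the frame of seat between -0.0055 and 0.0055 m and z of pipette_hook in the frame of seat between -0.026 and 0.017 m and value of joint cradle above 0.001 m and contact force between pipette and the fingers above 1 N), for 0.5 s.
At the end, for the whole second after the job is handed in: The pipette hangs by its hook on the bar, let go, at rest (under 20 mm/s) and bearing on the stand: slot point within 5.5 mm (x, y) of the seat, 26 mm below to 17 mm above its nominal height, within 0.25 rad of upright, cradle within 0.9 mm of its unloaded place (x of pipette_hook in the frame of seat between -0.0055 and 0.0055 m and y of pipette_hook in the frame of seat between -0.0055 and 0.0055 m and z of pipette_hook in the frame of seat between -0.026 and 0.017 m and angle between pipette_grip's own z axis and vertical below 0.25 rad and contact force between pipette and stand above 0.3 N and value of joint cradle below 0.0009 m and linear speed of pipette below 0.02 m/s and contact force between pipette and the fingers below 0.05 N); the robot touches nothing.
It fails at once if the pipette, or the robot, loads the stand with more than 12 N (contact force between any of pipette, the arm, the fingers and stand above 12 N).
It fails at once if the slim pipette is moved more than 15 mm (distance of slim_mid from where it was at the start of the episode above 0.015 m).
It fails at once if another thing on the bench is moved more than 20 mm (distance of any of tuberack, yellowjar, vial, weight from where it was at the start of the episode above 0.02 m).
It also fails if it takes over 54 s, if anything falls off the work surface, if the arm or the gripper's body presses on something with over 40 N, if the wrist force passes 120 N, or if a joint passes its speed limit or range.

## Working session

There is one attempt and no reset: what is moved stays moved. The work goes in short steps, Python scripts to look and compute and a tool call to move; the robot and the scene stay as the last step left them, time stands still between calls to the robot, and variables do not carry over. Pictures are saved under pics/ and viewed, at most 10 in all, crops included, and the job is handed in when it is done.

Besides the shell and the picture viewer there is one more tool, called as name(argument=value, ...) on one line, values as JSON. step_arm: Moves the arm, as the interface text tells. Its arguments: {"type":"object","properties":{"steps":{"type":"array"},"force":{"type":"number"}},"required":["steps"]}

```bash
mkdir -p pics; ls
python3 - <<'E'
from station import robot
import cv2,numpy as np
s=robot.state();print(s['t'],s['position'],np.round(s['eef_rot'],3).tolist(),s['gripper_width'],s['contact_force'])
for n in("scene","top","wrist"):
    c=robot.calibration(n);print(n,{k:np.round(v,3).tolist() for k,v in c.items()})
a=robot.snapshot("scene");b=robot.snapshot("top")
cv2.imwrite("pics/scene.png",a[:,:,::-1]);cv2.imwrite("pics/top.png",b[:,:,::-1])
E
```

```text
pics
0.0 [198.59670615 644.62300022 225.6061462 ] [[0.956, -0.294, -0.0], [-0.294, -0.956, -0.002], [0.0, 0.002, -1.0]] 87.32140675470768 [-0.17454534  0.43030341  0.21052286]
scene {'fx': 540.075, 'fy': 540.075, 'cx': 317.653, 'cy': 241.54, 'rvec': [0.833, 2.431, -1.243], 'tvec': [443.613, -62.322, 1494.823]}
top {'fx': 444.074, 'fy': 444.074, 'cx': 320.973, 'cy': 244.065, 'rvec': [2.183, -2.123, 0.169], 'tvec': [-33.245, 562.634, 1061.288]}
wrist {'fx': 377.593, 'fy': 377.593, 'cx': 319.208, 'cy': 241.418, 'hand_eye': [[0.001, -0.962, -0.272, 74.101], [1.0, 0.001, 0.0, -0.216], [0.0, -0.272, 0.962, -158.297], [0.0, 0.0, 0.0, 1.0]]}
```

View pics/scene.png

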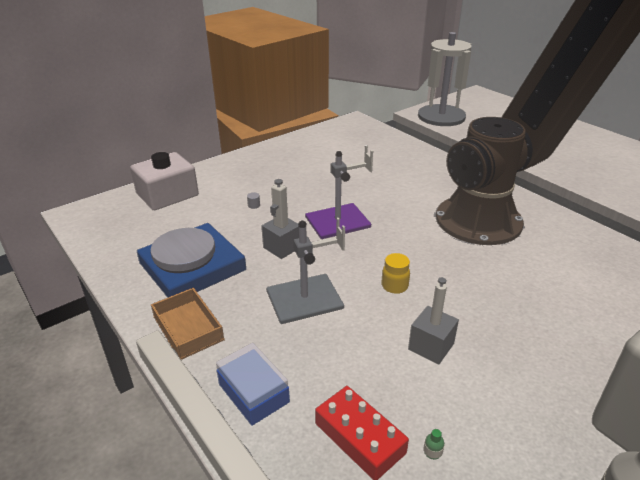

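View pics/top.png

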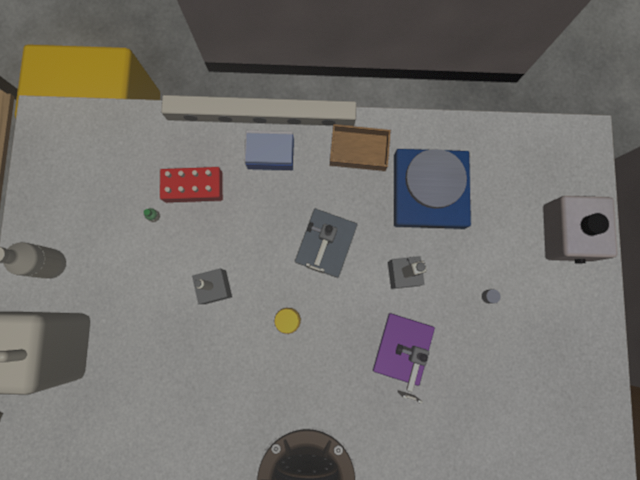

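The scene view has two pipettes in grey blocks: one at (281,215) with a hook-like bump at (275,210), one at (438,305), slim and round. The stand candidates are the grey foot at (305,297) and a purple look-alike at (338,220). The hooked pipette and the grey stand fit the description. I'll confirm both in one enlarged crop.

```bash
cat > h.py <<'E'
import numpy as np,cv2
from station import robot
def cam(n,st=None):
    c=robot.calibration(n);K=np.array([[c['fx'],0,c['cx']],[0,c['fy'],c['cy']],[0,0,1]])
    if n=='wrist':
        T=np.eye(4);T[:3,:3]=st['eef_rot'];T[:3,3]=st['position'];M=np.linalg.inv(T@np.array(c['hand_eye']))
        return K,M[:3,:3],M[:3,3]
    return K,cv2.Rodrigues(np.array(c['rvec'],float))[0],np.array(c['tvec'],float).ravel()
def ray(C,p):
    K,R,t=C;return -R.T@t,R.T@np.linalg.inv(K)@np.array([p[0],p[1],1.])
def onz(C,p,z):
    o,d=ray(C,p);return o+d*(z-o[2])/d[2]
def proj(C,X):
    K,R,t=C;q=K@(R@np.array(X,float)+t);return q[:2]/q[2]
def two(C1,p1,C2,p2):
    o,d=ray(C1,p1);q,e=ray(C2,p2);s=np.linalg.lstsq(np.c_[d,-e],q-o,rcond=None)[0]
    return (o+s[0]*d+q+s[1]*e)/2,np.linalg.norm(o+s[0]*d-q-s[1]*e)
E
python3 - <<'E'
import cv2,numpy as np
from h import *
a=cv2.imread("pics/scene.png");b=cv2.imread("pics/top.png")
A=cv2.resize(a[165:325,250:370],None,fx=3.33,fy=3.33,interpolation=cv2.INTER_CUBIC)
B1=cv2.resize(b[245:295,380:440],(400,333),interpolation=cv2.INTER_CUBIC)
B2=cv2.resize(b[203:283,290:362],(240,266),interpolation=cv2.INTER_CUBIC)
im=np.zeros((600,800,3),np.uint8);im[:533,:400]=A[:533,:400];im[:333,400:]=B1;im[333:599,400:640]=B2
cv2.imwrite("pics/crop.png",im)
T=cam('top')
hsv=cv2.cvtColor(b,cv2.COLOR_BGR2HSV)
for n,p in dict(stand=(326,242),blk=(406,273),slim=(211,287)).items(): print(n,b[p[1],p[0]],onz(T,p,70 if n!='stand' else 14))
g=cv2.cvtColor(b,cv2.COLOR_BGR2GRAY);m=((g<112)&(hsv[:,:,1]<70)).astype(np.uint8)
for c in cv2.findContours(m,0,2)[0]:
    if 300<cv2.contourArea(c)<5000:
        r=cv2.minAreaRect(c);print(np.round(r[0]),np.round(r[1]),r[2],[np.round(onz(T,q,14)[:2]).tolist() for q in cv2.boxPoints(r)])
E
```

```text
stand [147 159 158] [572.83721962 -30.45762679  14.        ]
blk [66 70 71] [ 494.92551447 -222.93654895   70.        ]
slim [77 81 83] [448.66839557 240.82278093  70.        ]
[306. 454.] [98. 50.] -0.0 [[4.0, 118.0], [116.0, 123.0], [121.0, -112.0], [9.0, -113.0]]
[410. 367.] [32. 43.] 7.125016689300537 [[223.0, -199.0], [324.0, -211.0], [317.0, -291.0], [215.0, -277.0]]
[ 44. 352.] [83. 89.] 90.0 [[378.0, 767.0], [384.0, 550.0], [187.0, 530.0], [182.0, 742.0]]
[212. 286.] [31. 35.] 75.96376037597656 [[479.0, 305.0], [503.0, 222.0], [427.0, 199.0], [404.0, 281.0]]
[407. 272.] [30. 37.] 83.6598129272461 [[533.0, -185.0], [546.0, -280.0], [471.0, -288.0], [458.0, -194.0]]
[ 33. 260.] [66. 33.] 8.130102157592773 [[474.0, 786.0], [557.0, 785.0], [538.0, 619.0], [456.0, 622.0]]
[594. 224.] [22. 29.] 71.56504821777344 [[653.0, -678.0], [679.0, -752.0], [625.0, -766.0], [599.0, -693.0]]
[326. 243.] [47. 59.] 19.79887580871582 [[518.0, 51.0], [663.0, 5.0], [624.0, -111.0], [480.0, -63.0]]
[565. 240.] [84. 53.] 51.80131912231445 [[635.0, -526.0], [724.0, -638.0], [555.0, -763.0], [469.0, -652.0]]
[436. 178.] [58. 60.] 90.0 [[826.0, -235.0], [831.0, -393.0], [675.0, -390.0], [670.0, -235.0]]
[259. 120.] [192.   7.] 1.8881880044937134 [[885.0, 407.0], [905.0, 408.0], [905.0, -100.0], [884.0, -99.0]]
```

View pics/crop.png

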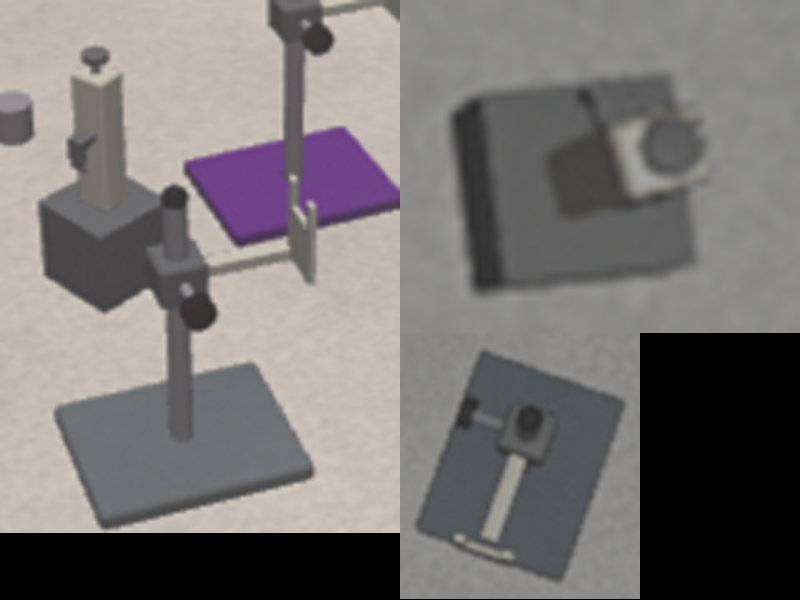

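The crop confirms the targets. The hooked square-handled pipette is at top (418,267), with the hook at its upper left. The grey-foot stand is at top (326,243), and its cradle reaches down-left towards the robot. Next I'll move the wrist camera over the pipette.

step_arm(steps=[[100, 0, 0, -6, 0], [100, 2, 1, -11.4, 0], [100, 38.6, 29.5, -11.4, 0], [100, 38.6, 29.5, -11.4, 0], [100, 38.6, 29.5, -11.4, 0], [100, 38.6, 29.5, -11.4, 0], [100, 38.6, 29.5, -11.4, 0], [100, 38.6, 29.5, -11.4, 0], [100, 38.6, 29.5, -11.4, 0], [100, 38.6, 29.5, -11.4, 0], [100, 38.6, 29.5, -11.4, 0]])

```text
t: 1.48
position: [481.4, 247.8, 340.2]
eef_rot: [[0.955, -0.297, -0.001], [-0.297, -0.955, -0.001], [-0.0, 0.001, -1.0]]
contact_force: [-0.1, 0.3, 0.7]
gripper_width: 87.6
gripper_force: 0.0
```

step_arm(steps=[[100, 15.3, 44.8, 0, 0], [100, 15.3, 44.8, 0, 0], [100, 15.3, 44.8, 0, 0], [100, 15.3, 44.8, 0, 0], [100, 15.3, 44.8, 0, 0], [100, 15.3, 44.8, 0, 0], [100, 15.3, 44.8, 0, 0], [100, 15.3, 44.8, 0, 0], [100, 15.3, 44.8, 0, 0], [100, 15.3, 44.8, 0, 0], [100, 15.3, 44.8, 0, 0]])

```text
t: 2.85
position: [495.4, -222.5, 340.7]
eef_rot: [[0.956, -0.293, 0.0], [-0.293, -0.956, 0.0], [0.0, -0.0, -1.0]]
contact_force: [0.6, 0.0, -0.6]
gripper_width: 87.5
gripper_force: 0.0
```

Run:
```python
from h import *
import pickle
s=robot.state();w=robot.snapshot('wrist')[:,:,::-1];pickle.dump(s,open('s1.pkl','wb'));cv2.imwrite('pics/w1.png',w)
print(s['joint_positions'])
C=cam('wrist',s);print(proj(C,[495,-223,70]),proj(C,[490,-3,190]))
```

```text
[-6.12555188e-02  8.52230494e-02 -8.70562819e-02 -1.51234383e-04
 -1.39823428e+00  1.33492842e+00]
[319.93269091 202.17869504] [ 85.49945852 301.99236456]
```

View pics/w1.png

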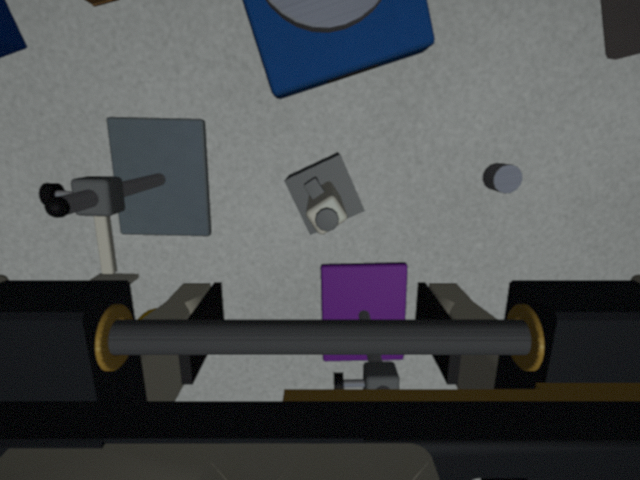

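The wrist view shows the hooked pipette with its button at (327,218) and its hook towards the top at (315,186). The block's top corners are near (286,178), (338,154), (363,213) and (309,235). The stand foot is at (160,177), with the bar at about (115,277).

Run:
```python
from h import *
import pickle
s=pickle.load(open('s1.pkl','rb'));C=cam('wrist',s);T=cam('top')
w=cv2.imread('pics/w1.png')
P=np.array([onz(C,p,70)[:2] for p in [(286,178),(338,154),(363,213),(309,235)]]);print(P.round(1),P.mean(0))
print('btn',onz(C,(327,218),198)[:2],'btn top', onz(T,(380+672/6.667,245+145/6.667),198)[:2])
# stand foot corners z=14 in wrist
F=np.array([onz(C,p,14)[:2] for p in [(108,117),(205,120),(210,236),(119,234)]]);print(F.round(1),F.mean(0))
A=cv2.resize(w[140:250,270:380],(560,560),interpolation=cv2.INTER_CUBIC)
cv2.imwrite('pics/w1c.png',A)
```

```text
[[ 532.5 -194.4]
 [ 540.7 -257.8]
 [ 468.4 -266.9]
 [ 461.5 -199.4]] [ 500.7734963  -229.64811514]
btn [ 502.13817858 -230.9804848 ] btn top [ 501.94052431 -355.55379903]
[[ 661.7   -3.3]
 [ 623.8 -115.3]
 [ 484.9  -67.3]
 [ 522.7   47.3]] [573.29398202 -34.64816353]
```

View pics/w1c.png

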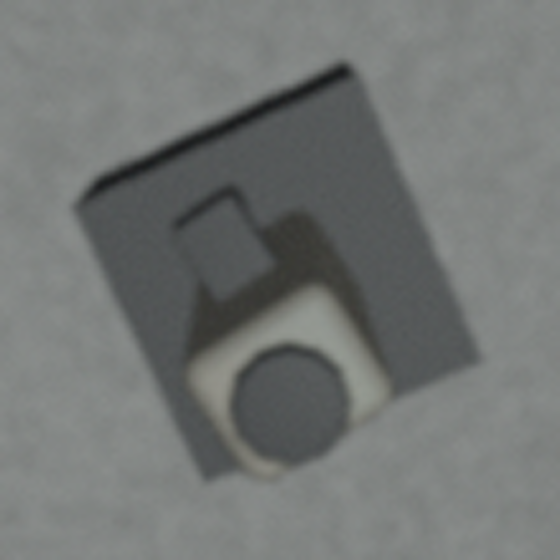

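The crop shows the button at crop (290,403), the hook arm's end corners at (175,230) and (236,187), and its root at (222,300) and (270,262). The handle's top corners are (188,370), (328,283) and (392,390).

Run:
```python
from h import *
import pickle
s=pickle.load(open('s1.pkl','rb'));C=cam('wrist',s);T=cam('top')
f=lambda p,z:onz(C,(270+p[0]*110/560-.4,140+p[1]*110/560-.4),z)[:2]
for n,z,ps in [('hook',138,[(175,230),(236,187),(270,262),(222,300)]),('handle',182,[(188,370),(328,283),(392,390),(265,478)]),('btn',198,[(290,403)]),('blk',70,[(75,207),(355,72),(480,358),(207,480)])]:
    P=np.array([f(p,z) for p in ps]);print(n,P.round(1).tolist(),P.mean(0).round(1))
    for i in range(len(P)):
        e=P[(i+1)%len(P)]-P[i];print('   ',np.hypot(*e).round(1),np.degrees(np.arctan2(e[1],e[0])).round(1))
print('btn top',onz(T,(420.8,266.7),198)[:2])
```

```text
hook [[526.7, -216.7], [531.0, -229.9], [515.8, -231.9], [511.6, -221.2]] [ 521.3 -224.9]
    13.9 -72.1
    15.4 -172.5
    11.6 111.5
    15.8 16.6
handle [[508.6, -215.0], [515.8, -241.6], [495.3, -246.8], [486.9, -221.9]] [ 501.7 -231.3]
    27.5 -74.8
    21.1 -165.7
    26.2 108.7
    22.7 17.7
btn [[501.6, -230.5]] [ 501.6 -230.5]
    0.0 0.0
blk [[530.6, -191.8], [540.5, -259.3], [471.6, -268.9], [462.4, -201.2]] [ 501.3 -230.3]
    68.2 -81.6
    69.6 -172.1
    68.3 97.8
    68.9 7.8
btn top [ 498.43893852 -228.01744159]
```

step_arm(steps=[[100, -8.4, -20.6, 0, 0], [100, -8.4, -20.6, 0, 0], [100, -8.4, -20.6, 0, 0], [100, -8.4, -20.6, 0, 0], [100, -8.4, -20.6, 0, 0], [100, -8.4, -20.6, 0, 0], [100, -8.4, -20.6, 0, 0]])

```text
t: 3.78
position: [475.4, -2.6, 340.6]
eef_rot: [[0.955, -0.295, -0.0], [-0.295, -0.955, -0.0], [0.0, 0.0, -1.0]]
contact_force: [-0.1, -0.3, -0.4]
gripper_width: 87.3
gripper_force: 0.0
```

Run:
```python
from h import *
import pickle
s=robot.state();w=robot.snapshot('wrist')[:,:,::-1];pickle.dump(s,open('s2.pkl','wb'));cv2.imwrite('pics/w2.png',w)
print(s['position'],np.round(s['eef_rot'],4).tolist())
C=cam('wrist',s);p=proj(C,[492,-6,190]);print(p)
A=cv2.resize(w[100:270,220:420],(800,680)[:2],interpolation=cv2.INTER_CUBIC)[:600]
cv2.imwrite('pics/w2c.png',A)
```

```text
[475.44517171  -2.58918737 340.58882506] [[0.9555, -0.295, -0.0], [-0.295, -0.9555, -0.0001], [0.0, 0.0001, -1.0]]
[317.45024374 206.64668649]
```

View pics/w2c.png

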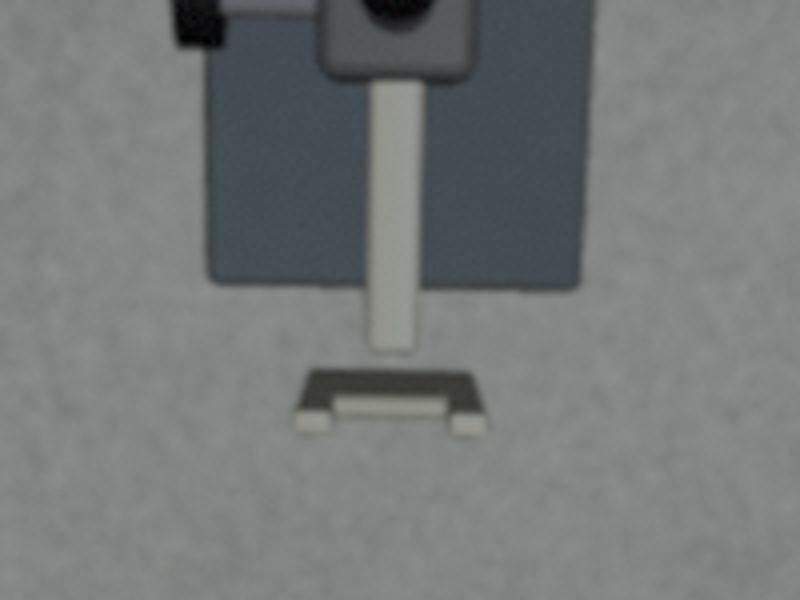

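The wrist crop shows the ear tops at crop (313,421) for +y and (468,425) for -y. The bar lies between them, from (333,405) to (448,407), and the clamp is at (398,40).

Run:
```python
from h import *
import pickle
s=pickle.load(open('s2.pkl','rb'));C=cam('wrist',s);S=cam('scene')
g=lambda p:(220+p[0]/4-.4,100+p[1]/4-.4)
L,R,B=g((313,421)),g((468,425)),g((390,406))
s_=lambda p:(250+p[0]/3.333,165+p[1]/3.333)
for a,b in((L,s_((312,205))),(R,s_((294,180)))): X,e=two(C,a,S,b);print('ear',X.round(1),e.round(1))
for z in (180,190,200,210,220):
    l,r=onz(C,g((295,422)),z),onz(C,g((487,424)),z);print(z,'ear mid',((l+r)/2)[:2].round(1),'w',np.hypot(*(l-r)[:2]).round(1),'bar',onz(C,B,z-19)[:2].round(1),'ang',np.degrees(np.arctan2(*( (l-r)[:2]*[-1,1]))).round(1))
F=np.array([onz(C,g(p),14)[:2] for p in [(210,285),(580,290)]]);print(F.round(1),F.mean(0), np.hypot(*(F[0]-F[1])))
w=cv2.imread('pics/w2.png')
# foot: blue-grey mask
h=cv2.cvtColor(w,cv2.COLOR_BGR2HSV);m=((h[:,:,1]>30)&(abs(h[:,:,0].astype(int)-105)<15)&(h[:,:,2]>40)&(h[:,:,2]<110)).astype(np.uint8);m[290:]=0
m=cv2.morphologyEx(m,cv2.MORPH_OPEN,np.ones((3,3)))
c=max(cv2.findContours(m,0,2)[0],key=cv2.contourArea);r=cv2.minAreaRect(cv2.convexHull(c))
Q=np.array([onz(C,q,14)[:2] for q in cv2.boxPoints(r)]);print(r,Q.round(1).tolist(),Q.mean(0))
```

```text
ear [497.5   9.5 190.7] 1.8
ear [487.2 -20.9 189.5] 1.7
180 ear mid [491.3  -5.7] w 41.0 bar [491.8  -5.5] ang -17.7
190 ear mid [493.1  -6.2] w 39.7 bar [493.5  -6. ] ang -17.7
200 ear mid [494.8  -6.8] w 38.4 bar [495.1  -6.6] ang -17.7
210 ear mid [496.5  -7.4] w 37.2 bar [496.7  -7.1] ang -17.7
220 ear mid [498.2  -8. ] w 35.9 bar [498.3  -7.7] ang -17.7
[[521.9  45.8]
 [485.9 -65.9]] [503.8634756  -10.06794478] 117.30298270538965
((318.72216796875, 106.947021484375), (98.34550476074219, 126.66342163085938), 1.3322198390960693) [[525.4, 49.9], [661.4, -1.1], [625.5, -109.6], [486.0, -68.3]] [574.58771266 -32.28635063]
```

step_arm(steps=[[100, 9.15, 20.95, 0, -0.588], [100, 9.15, 20.95, 0, -0.588], [100, 9.15, 20.95, 0, -0.588], [100, 9.15, 20.95, 0, -0.588], [100, 9.15, 20.95, 0, -0.588], [100, 9.15, 20.95, 0, -0.588], [100, 9.15, 20.95, 0, -0.588]])

```text
t: 4.7
position: [501.2, -228.6, 340.7]
eef_rot: [[0.959, 0.285, 0.0], [0.285, -0.959, 0.0], [0.0, -0.0, -1.0]]
contact_force: [-0.1, -0.3, -0.7]
gripper_width: 87.9
gripper_force: 0.0
```

Run:
```python
from h import *
import pickle
s=robot.state();w=robot.snapshot('wrist')[:,:,::-1];pickle.dump(s,open('s3.pkl','wb'));cv2.imwrite('pics/w3.png',w)
print(s['position'],np.round(s['eef_rot'],4).tolist(),s['joint_positions'])
C=cam('wrist',s);p=proj(C,[501,-230,182]);print(p)
A=cv2.resize(w[140:240,260:390],(780,600),interpolation=cv2.INTER_CUBIC)
cv2.imwrite('pics/w3c.png',A)
```

```text
[ 501.18440662 -228.63493833  340.69064746] [[0.9585, 0.285, 0.0003], [0.285, -0.9585, 0.0001], [0.0003, -0.0, -1.0]] [-7.24770991e-02  9.89862146e-02 -7.15853502e-02 -1.55412448e-04
 -1.39994730e+00  1.93232722e+00]
[320.27147321 224.90203587]
```

View pics/w3c.png

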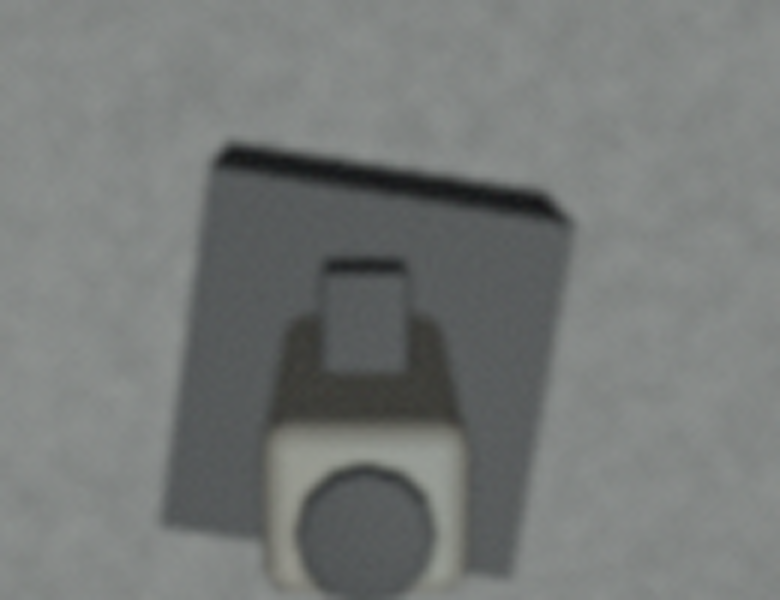

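The pipette is well aligned. The button is at crop (366,533), the handle's front edge at y=425 (x from 267 to 466), and the hook end at y=272 (x from 322 to 410).

Run:
```python
from h import *
import pickle
s=pickle.load(open('s3.pkl','rb'));C=cam('wrist',s);R=np.array(s['eef_rot'])
def t(p,z): return (R.T@(onz(C,(260+p[0]/6-.42,140+p[1]/6-.42),z)-s['position']))[:2].round(1)
print('btn',t((366,533),198),'front-13',t((366,425),182),t((267,425),182),t((466,425),182),'back',t((366,588),182),'hookend-29',t((366,272),138),t((322,272),138),t((410,272),138),'root',t((366,372),138))
s=pickle.load(open('s2.pkl','rb'));C=cam('wrist',s);R=np.array(s['eef_rot'])
for b in(170,172,174,176,178):print(b,[(R.T@(onz(C,(220+p[0]/4-.4,100+p[1]/4-.4),z)-s['position']))[:2].round(1).tolist() for p,z in(((390,406),b),((391,411),b+19),((391,433),b+19))])
```

```text
btn [0.2 1.5] front-13 [12.1  1.5] [ 12.  -12.6] [12.1 15.7] back [-11.9   1.6] hookend-29 [28.1  1.6] [28.1 -5.4] [28.1  8.6] root [12.1  1.6]
170 [[18.0, -1.5], [20.2, -1.2], [15.6, -1.2]]
172 [[18.4, -1.5], [20.6, -1.2], [16.0, -1.2]]
174 [[18.7, -1.5], [20.9, -1.2], [16.4, -1.2]]
176 [[19.1, -1.5], [21.3, -1.2], [16.7, -1.2]]
178 [[19.4, -1.5], [21.6, -1.2], [17.1, -1.2]]
```

step_arm(steps=[[100, -0.06, 0.15, 4, 0], [100, -0.06, 0.15, 8, 0], [100, -0.06, 0.15, 12, 0], [100, -0.06, 0.15, 15, 0], [100, -0.06, 0.15, 17.5, 0], [100, -0.06, 0.15, 19, 0], [100, -0.06, 0.15, 19.97, 0], [100, -0.06, 0.15, 19.97, 0], [100, -0.06, 0.15, 19.97, 0]], force=30)

```text
t: 5.88
position: [501.7, -230.9, 141.8]
eef_rot: [[0.958, 0.285, 0.001], [0.285, -0.958, -0.0], [0.001, 0.001, -1.0]]
contact_force: [0.7, -0.7, 0.7]
gripper_width: 87.1
gripper_force: 0.0
```

step_arm(steps=[[20, 0, 0, 0, 0], [20, 0, 0, 0, 0], [20, 0, 0, 0, 0], [20, 0, 0, 0, 0], [20, 0, 0, 0, 0], [20, 0, 0, 0, 0], [20, 0, 0, 0, 0], [20, 0, 0, 0, 0]], force=30)

```text
t: 6.88
position: [501.1, -230.8, 140.8]
eef_rot: [[0.958, 0.285, -0.0], [0.285, -0.958, 0.0], [-0.0, -0.0, -1.0]]
contact_force: [-0.6, -0.5, -0.4]
gripper_width: 30.1
gripper_force: 30.0
```

step_arm(steps=[[20, 0, 0, -1, 0], [20, 0, 0, -2.5, 0], [20, 0, 0, -4.5, 0], [20, 0, 0, -7, 0], [20, 0, 0, -10, 0], [20, 0, 0, -13, 0], [20, 0, 0, -15, 0], [20, 0, 0, -16, 0], [20, 0, 0, -16, 0], [20, 0, 0, -16, 0]])

```text
t: 8.12
position: [500.6, -230.7, 300.0]
eef_rot: [[0.959, 0.285, -0.001], [0.285, -0.959, 0.0], [-0.001, -0.001, -1.0]]
contact_force: [0.5, 0.1, -2.1]
gripper_width: 30.0
gripper_force: 30.0
```

step_arm(steps=[[20, 0.4, -2, 0, 0.05], [20, 1.0, -5.5, 0, 0.15], [20, 1.7, -9, 0, 0.25], [20, 2.4, -13, 0, 0.35], [20, 3.1, -17, 0, 0.45], [20, 3.7, -20, 0, 0.53], [20, 4.0, -22, 0, 0.58], [20, 4.17, -22.68, 0, 0.598], [20, 4.17, -22.68, 0, 0.598], [20, 4.17, -22.68, 0, 0.598], [20, 4.17, -22.68, 0, 0.598], [20, 4.17, -22.68, 0, 0.598]])

```text
t: 9.62
position: [476.4, -2.0, 300.8]
eef_rot: [[0.953, -0.305, -0.0], [-0.305, -0.953, -0.0], [-0.0, 0.0, -1.0]]
contact_force: [0.3, -0.1, -1.2]
gripper_width: 30.2
gripper_force: 30.0
```

Run:
```python
from h import *
import pickle
s=robot.state();w=robot.snapshot('wrist')[:,:,::-1];pickle.dump(s,open('s4.pkl','wb'));cv2.imwrite('pics/w4.png',w)
a=robot.snapshot('scene')[:,:,::-1];cv2.imwrite('pics/sc4.png',a)
print(s['position'],np.round(s['eef_rot'],4).tolist(),[robot.state()['contact_force'].round(2).tolist() for _ in range(3)])
A=cv2.resize(w[60:260,230:410],(540,600),interpolation=cv2.INTER_CUBIC)
B=cv2.resize(a[100:330,270:370],(260,598),interpolation=cv2.INTER_CUBIC)
im=np.zeros((600,800,3),np.uint8);im[:,:540]=A;im[:598,540:]=B
cv2.imwrite('pics/w4c.png',im)
```

```text
[476.41549653  -2.0028744  300.84551253] [[0.9525, -0.3045, -0.0], [-0.3045, -0.9525, -0.0], [-0.0, 0.0, -1.0]] [[-0.58, -0.62, -1.31], [-0.58, -0.62, -1.31], [-0.58, -0.62, -1.31]]
```

View pics/w4c.png

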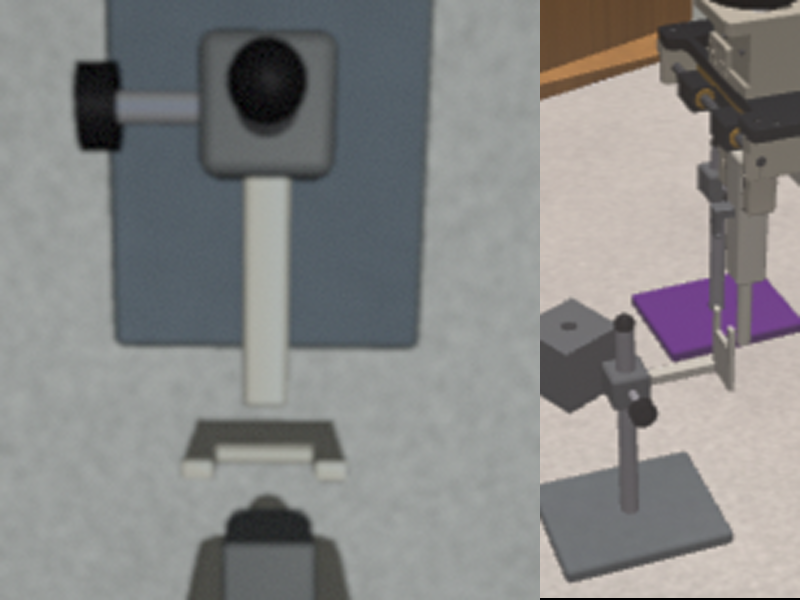

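The pipette is held. In the crop the hook arm's end edge is at y=543 with x from 225 to 313, the ears' outer edges are at x 182 and 346 (tops y 462-478), and the bar is at y=453.

Run:
```python
from h import *
import pickle
s=pickle.load(open('s4.pkl','rb'));C=cam('wrist',s);R=np.array(s['eef_rot']);p0=s['position']
g=lambda p:(230+p[0]/3-.33,60+p[1]/3-.33)
def t(p,z): return (R.T@(onz(C,g(p),z)-p0))[:2].round(1).tolist()
print('hookend',t((225,543),p0[2]-3),t((313,543),p0[2]-3))
for b in(169,172,175,178,181):
  print(b,'bar',t((214,453),b),t((313,453),b),'ear back',t((182,462),b+19),t((346,462),b+19),'front',t((198,478),b+19),t((330,478),b+19),'platebottom?',t((264,421),b-40))
S=cam('scene')
gs=lambda p:(270+(p[0]-540)/2.6,100+p[1]/2.6)
for nm,a,b in(('R ear',(329,470),(717,310)),('L ear',(197,470),(732,328))):
  X,e=two(C,g(a),S,gs(b));print(nm,X.round(1),e.round(1))
# scene-relative height: handle-bottom/shaft end projected
for z in(170,175,180): print(z,proj(S,[493.4,-6,z]).round(1), [(540+2.6*(q[0]-270),2.6*(q[1]-100)) for q in [proj(S,[493.4,-6,z])]])
```

```text
hookend [28.9, -6.6] [28.9, 6.4]
169 bar [17.1, -14.4] [17.1, 11.4] ear back [18.6, -21.3] [18.6, 18.7] front [14.6, -17.5] [14.7, 14.8] platebottom? [18.8, -1.6]
172 bar [17.7, -14.3] [17.7, 11.2] ear back [19.2, -21.1] [19.3, 18.5] front [15.3, -17.3] [15.3, 14.7] platebottom? [19.3, -1.5]
175 bar [18.3, -14.1] [18.3, 11.1] ear back [19.8, -20.8] [19.9, 18.2] front [15.9, -17.1] [16.0, 14.5] platebottom? [19.8, -1.5]
178 bar [18.9, -14.0] [18.9, 11.0] ear back [20.4, -20.6] [20.5, 18.0] front [16.6, -16.9] [16.6, 14.3] platebottom? [20.3, -1.5]
181 bar [19.5, -13.8] [19.5, 10.9] ear back [21.1, -20.4] [21.1, 17.8] front [17.3, -16.7] [17.3, 14.2] platebottom? [20.8, -1.5]
R ear [487.5 -20.6 189.2] 1.3
L ear [497.4   9.9 191.6] 2.1
170 [339.8 230.7] [(np.float64(721.5777186087244), np.float64(339.7483054690297))]
175 [339.9 228.8] [(np.float64(721.6757263063105), np.float64(334.75524303209187))]
180 [339.9 226.8] [(np.float64(721.7742342639306), np.float64(329.7366945400109))]
```

step_arm(steps=[[20, 0, -0.14, 0, 0], [20, 0, -0.14, 1.5, 0], [20, 0, -0.14, 3.5, 0], [20, 0, -0.14, 5.5, 0], [20, 0, -0.14, 7, 0], [20, 0, -0.14, 8, 0], [20, 0, -0.14, 8, 0], [20, 0, -0.14, 8, 0], [20, 0, -0.14, 8, 0]])

```text
t: 10.85
position: [477.2, -0.1, 221.5]
eef_rot: [[0.953, -0.304, 0.001], [-0.304, -0.953, 0.0], [0.001, -0.001, -1.0]]
contact_force: [-0.6, 0.8, -1.5]
gripper_width: 29.7
gripper_force: 30.0
```

Run:
```python
from h import *
import pickle
s=robot.state();w=robot.snapshot('wrist')[:,:,::-1];pickle.dump(s,open('s5.pkl','wb'))
a=robot.snapshot('scene')[:,:,::-1];cv2.imwrite('pics/w5.png',w);cv2.imwrite('pics/sc5.png',a)
print(s['position'],s['contact_force'])
A=cv2.resize(w[150:290,240:400],(480,420),interpolation=cv2.INTER_CUBIC)
B=cv2.resize(a[150:270,310:370],(300,600),interpolation=cv2.INTER_CUBIC)
im=np.zeros((600,780,3),np.uint8);im[:420,:480]=A;im[:,480:]=B
cv2.imwrite('pics/w5c.png',im)
```

```text
[ 4.77191052e+02 -1.20969156e-01  2.21488537e+02] [-0.60919668  0.83802476 -1.45718387]
```

View pics/w5c.png

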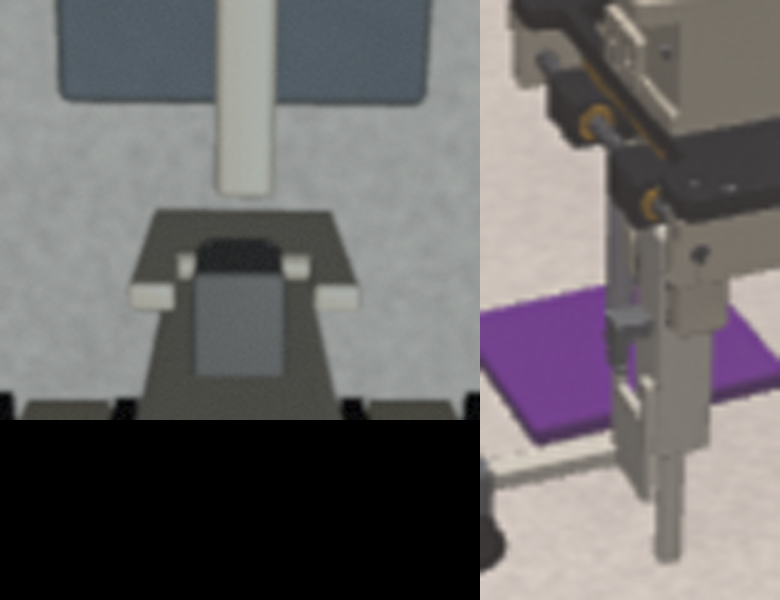

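The hook is between the ears. The crop has ears at x 131 and 358, gap edges at 178 and 310, bar at y≈266, and hook x 195-283 with its end edge at y≈272.

Run:
```python
from h import *
import pickle
s=pickle.load(open('s5.pkl','rb'));C=cam('wrist',s);R=np.array(s['eef_rot']);p0=s['position']
g=lambda p:(240+p[0]/3-.33,150+p[1]/3-.33)
def t(p,z): return (R.T@(onz(C,g(p),z)-p0))[:2].round(1).tolist()
print('hookend',t((195,272),p0[2]-3),t((283,272),p0[2]-3),'root',t((239,376),p0[2]-3))
for b in(169,172,175,178,181):
  print(b,'bar',t((178,256),b),t((310,256),b),t((178,277),b),t((310,277),b),'ear back',t((131,285),b+19),t((358,285),b+19),'front',t((131,310),b+19),t((358,310),b+19))
for i in range(4):
  robot.snapshot('top');q=robot.state();print(q['position'].round(2),q['contact_force'].round(2))
```

```text
hookend [29.0, -6.6] [29.1, 6.4] root [12.7, -0.1]
169 bar [18.4, -11.9] [18.4, 13.5] [14.2, -11.9] [14.2, 13.6] ear back [18.1, -19.2] [18.2, 20.9] front [13.5, -19.3] [13.6, 21.0]
172 bar [19.2, -11.7] [19.2, 13.4] [15.1, -11.7] [15.1, 13.4] ear back [19.0, -18.9] [19.1, 20.5] front [14.5, -19.0] [14.5, 20.7]
175 bar [20.0, -11.5] [20.0, 13.2] [15.9, -11.6] [15.9, 13.2] ear back [19.9, -18.6] [19.9, 20.2] front [15.4, -18.7] [15.5, 20.3]
178 bar [20.8, -11.4] [20.8, 13.0] [16.8, -11.4] [16.8, 13.0] ear back [20.8, -18.3] [20.8, 19.9] front [16.4, -18.4] [16.4, 20.0]
181 bar [21.6, -11.2] [21.6, 12.8] [17.6, -11.2] [17.7, 12.8] ear back [21.6, -18.0] [21.7, 19.5] front [17.3, -18.1] [17.3, 19.7]
[ 4.7697e+02 -1.8000e-01  2.2122e+02] [ 0.    0.73 -2.01]
[ 4.7691e+02 -1.9000e-01  2.2113e+02] [ 0.27 -0.75 -0.88]
[ 4.7689e+02 -2.2000e-01  2.2106e+02] [ 0.04 -0.77 -1.16]
[ 4.7687e+02 -2.1000e-01  2.2100e+02] [ 0.12 -0.32 -1.25]
```

step_arm(steps=[[20, -0.03, 0.09, 0, 0], [20, -0.03, 0.09, 0, 0], [20, -0.03, 0.09, 0.3, 0], [20, -0.03, 0.09, 0.6, 0], [20, -0.03, 0.09, 0.9, 0], [20, -0.03, 0.09, 1.2, 0], [20, -0.03, 0.09, 1.5, 0], [20, -0.03, 0.09, 1.7, 0], [20, -0.03, 0.09, 1.8, 0], [20, -0.03, 0.09, 1.8, 0]])

```text
t: 12.4
position: [476.2, -1.0, 202.8]
eef_rot: [[0.953, -0.304, -0.0], [-0.304, -0.953, -0.0], [-0.0, 0.0, -1.0]]
contact_force: [-0.1, 0.4, -1.4]
gripper_width: 29.9
gripper_force: 30.0
```

step_arm(steps=[[20, 0, 0, 0.2, 0], [20, 0, 0, 0.4, 0], [20, 0, 0, 0.6, 0], [20, 0, 0, 0.8, 0], [20, 0, 0, 0.8, 0]])

```text
t: 13.02
position: [476.2, -1.0, 194.7]
eef_rot: [[0.953, -0.304, -0.0], [-0.304, -0.953, -0.0], [-0.0, 0.0, -1.0]]
contact_force: [0.7, 0.6, -1.1]
gripper_width: 29.8
gripper_force: 30.0
```

step_arm(steps=[[20, 0, 0, 0.1, 0], [20, 0, 0, 0.2, 0], [20, 0, 0, 0.3, 0], [20, 0, 0, 0.3, 0]])

```text
t: 13.52
position: [476.2, -1.0, 191.8]
eef_rot: [[0.953, -0.304, -0.0], [-0.304, -0.953, -0.0], [-0.0, 0.0, -1.0]]
contact_force: [-0.4, -0.1, -2.4]
gripper_width: 29.5
gripper_force: 30.0
```

step_arm(steps=[[20, 0, 0, 0.05, 0], [20, 0, 0, 0.1, 0], [20, 0, 0, 0.15, 0], [20, 0, 0, 0.15, 0]])

```text
t: 14.02
position: [476.2, -1.0, 190.3]
eef_rot: [[0.953, -0.304, -0.0], [-0.304, -0.953, -0.0], [-0.0, 0.0, -1.0]]
contact_force: [0.2, 0.2, -0.5]
gripper_width: 29.7
gripper_force: 30.0
```

step_arm(steps=[[20, 0, 0, 0.05, 0], [20, 0, 0, 0.1, 0], [20, 0, 0, 0.15, 0], [20, 0, 0, 0.15, 0]])

```text
t: 14.52
position: [476.2, -1.0, 188.8]
eef_rot: [[0.953, -0.304, -0.0], [-0.304, -0.953, -0.0], [-0.0, 0.0, -1.0]]
contact_force: [0.1, 0.2, -1.6]
gripper_width: 30.1
gripper_force: 30.0
```

step_arm(steps=[[20, 0, 0, 0.05, 0], [20, 0, 0, 0.1, 0], [20, 0, 0, 0.1, 0]])

```text
t: 14.9
position: [476.2, -1.0, 187.8]
eef_rot: [[0.953, -0.304, -0.0], [-0.304, -0.953, -0.0], [-0.0, 0.0, -1.0]]
contact_force: [0.4, -0.4, -2.4]
gripper_width: 29.8
gripper_force: 30.0
```

step_arm(steps=[[20, 0, 0, 0.05, 0], [20, 0, 0, 0.1, 0], [20, 0, 0, 0.1, 0]])

```text
t: 15.28
position: [476.2, -1.0, 186.8]
eef_rot: [[0.953, -0.304, -0.0], [-0.304, -0.953, -0.0], [-0.0, 0.0, -1.0]]
contact_force: [0.2, -0.1, -1.7]
gripper_width: 29.7
gripper_force: 30.0
```

step_arm(steps=[[20, 0, 0, 0.05, 0], [20, 0, 0, 0.1, 0], [20, 0, 0, 0.1, 0]])

```text
t: 15.65
position: [476.3, -1.0, 185.9]
eef_rot: [[0.953, -0.304, 0.0], [-0.304, -0.953, -0.0], [0.0, 0.0, -1.0]]
contact_force: [-0.3, -0.3, -2.2]
gripper_width: 29.9
gripper_force: 30.0
```

step_arm(steps=[[20, 0, 0, 0.05, 0], [20, 0, 0, 0.1, 0], [20, 0, 0, 0.1, 0]])

```text
t: 16.02
position: [476.2, -1.0, 185.0]
eef_rot: [[0.953, -0.304, 0.0], [-0.304, -0.953, 0.0], [0.0, -0.0, -1.0]]
contact_force: [-0.8, 0.6, 1.1]
gripper_width: 29.7
gripper_force: 30.0
```

step_arm(steps=[[20, 0, 0, 0.04, 0], [20, 0, 0, 0.04, 0]])

```text
t: 16.27
position: [476.2, -1.0, 184.5]
eef_rot: [[0.953, -0.304, 0.0], [-0.304, -0.953, 0.0], [-0.0, -0.0, -1.0]]
contact_force: [-1.5, 1.2, 2.1]
gripper_width: 29.8
gripper_force: 30.0
```

```bash
cat > f.py <<'E'
from h import *
F=[];P=[]
for i in range(5):
    robot.snapshot('top');q=robot.state();F.append(q['contact_force']);P.append(q['position'])
print(q['t'],np.mean(F,0).round(2),np.std(F,0).round(2),np.mean(P,0).round(2),q['gripper_width'],q['gripper_force'])
E
python3 f.py
```

```text
16.525 [-1.24  0.35  1.28] [0.25 0.18 0.19] [476.24  -0.99 184.52] 29.78504297151325 29.992574751377106
```

step_arm(steps=[[20, 0, 0, 0.03, 0], [20, 0, 0, 0.06, 0], [20, 0, 0, 0.06, 0]])

```text
t: 16.9
position: [476.2, -1.0, 183.9]
eef_rot: [[0.953, -0.304, -0.0], [-0.304, -0.953, -0.0], [-0.0, 0.0, -1.0]]
contact_force: [-2.3, 0.2, 2.1]
gripper_width: 29.7
gripper_force: 30.0
```

```bash
python3 f.py
```

```text
17.15 [-2.78  0.89  2.81] [0.23 0.54 0.7 ] [476.21  -1.   183.89] 29.82243740230232 29.99326765537262
```

step_arm(steps=[[20, -0.04, 0, 0, 0], [20, -0.08, 0, 0, 0], [20, -0.08, 0, 0, 0]])

```text
t: 17.52
position: [476.1, -0.8, 184.1]
eef_rot: [[0.953, -0.304, 0.001], [-0.304, -0.953, -0.0], [0.001, -0.0, -1.0]]
contact_force: [2.3, -1.7, 1.1]
gripper_width: 30.1
gripper_force: 30.0
```

```bash
python3 f.py
```

```text
17.775 [ 1.55 -1.28  1.87] [0.22 0.29 0.5 ] [476.01  -0.75 184.08] 29.945804790967102 29.992727637290955
```

step_arm(steps=[[20, 0.04, 0, 0, 0], [20, 0.04, 0, 0.04, 0], [20, 0.04, 0, 0.04, 0]])

```text
t: 18.15
position: [475.9, -0.8, 183.5]
eef_rot: [[0.953, -0.304, 0.0], [-0.304, -0.953, 0.0], [0.0, -0.0, -1.0]]
contact_force: [1.0, 0.1, 3.1]
gripper_width: 30.3
gripper_force: 30.0
```

```bash
python3 f.py
python3 - <<'E'
from h import *
s=robot.state();import pickle;w=robot.snapshot('wrist')[:,:,::-1];cv2.imwrite('pics/w6.png',w);pickle.dump(s,open('s6.pkl','wb'))
print(s['wrist_torque'])
E
```

```text
18.4 [ 0.88 -0.54  3.36] [0.38 0.22 0.36] [475.89  -0.83 183.52] 29.819755209435346 29.993351697921753
[-0.0295919  -0.30257038 -0.00678696]
```

step_arm(steps=[[20, 0, 0, 0.03, 0], [20, 0, 0, 0.06, 0], [20, 0, 0, 0.06, 0]])

```text
t: 18.82
position: [475.9, -0.9, 182.9]
eef_rot: [[0.953, -0.304, -0.0], [-0.304, -0.953, 0.0], [-0.0, 0.0, -1.0]]
contact_force: [-0.9, 0.1, 5.4]
gripper_width: 29.5
gripper_force: 30.0
```

```bash
python3 f.py
```

```text
19.075 [-0.26  0.36  4.8 ] [0.3  0.28 0.53] [475.86  -0.88 182.9 ] 29.891767653756997 29.993877410888672
```

step_arm(steps=[[20, 0, 0, 0.03, 0], [20, 0, 0, 0.03, 0], [20, 0, 0, 0.03, 0], [20, 0, 0, 0.03, 0], [20, 0, 0, 0.03, 0], [20, 0, 0, 0.03, 0]])

```text
t: 19.82
position: [475.8, -0.9, 182.6]
eef_rot: [[0.953, -0.304, -0.0], [-0.304, -0.953, 0.0], [-0.0, 0.0, -1.0]]
contact_force: [-1.0, 0.4, 6.5]
gripper_width: 29.9
gripper_force: 30.0
```

```bash
python3 f.py; python3 f.py; python3 f.py
```

```text
20.075 [-0.53  0.5   5.  ] [0.27 0.29 0.69] [475.85  -0.87 182.61] 29.47762542990397 29.994231462478638
20.325 [-0.52  0.72  5.4 ] [0.7  0.5  0.83] [475.85  -0.87 182.6 ] 29.74146795908581 29.99424308538437
20.575 [-1.12  0.61  5.28] [0.42 0.56 0.27] [475.84  -0.86 182.6 ] 29.821860805101952 29.99423235654831
```

step_arm(steps=[[20, 0, 0, -0.05, 0], [20, 0, 0, -0.1, 0], [20, 0, 0, -0.14, 0], [20, 0, 0, -0.14, 0]])

```text
t: 21.08
position: [475.9, -0.9, 183.9]
eef_rot: [[0.953, -0.304, 0.0], [-0.304, -0.953, -0.0], [0.0, -0.0, -1.0]]
contact_force: [1.1, 0.7, 2.6]
gripper_width: 29.8
gripper_force: 30.0
```

```bash
python3 f.py
```

```text
21.325 [1.04 0.02 2.61] [0.16 0.29 0.31] [475.9   -0.88 183.89] 29.568900511611616 29.993019998073578
```

step_arm(steps=[[20, 0, 0, -0.05, 0], [20, 0, 0, -0.09, 0], [20, 0, 0, -0.09, 0]])

```text
t: 21.7
position: [475.7, -0.9, 184.7]
eef_rot: [[0.953, -0.304, -0.0], [-0.304, -0.953, 0.0], [-0.0, 0.0, -1.0]]
contact_force: [1.6, 0.4, 0.4]
gripper_width: 30.0
gripper_force: 30.0
```

```bash
python3 f.py
```

```text
21.95 [ 1.54 -0.18  0.75] [0.62 0.28 0.26] [475.74  -0.9  184.74] 30.05449114848962 29.992233216762543
```

step_arm(steps=[[20, 0.03, 0, -0.02, 0], [20, 0.03, 0, -0.02, 0], [33, 0.03, 0, -0.02, 0], [34, 0.03, 0, -0.02, 0], [35, 0.03, 0, -0.02, 0], [36, 0.03, 0, -0.02, 0], [38, 0.03, 0, -0.02, 0], [42, 0.03, 0, -0.02, 0], [50, 0.03, 0, -0.02, 0], [65, 0.03, 0, -0.02, 0], [65, 0.03, 0, -0.02, 0]], force=5)

```text
t: 23.32
position: [476.2, -1.0, 185.1]
eef_rot: [[0.953, -0.304, 0.0], [-0.304, -0.953, -0.0], [0.0, 0.0, -1.0]]
contact_force: [-0.7, 0.3, -0.1]
gripper_width: 55.6
gripper_force: 0.0
```

```bash
python3 f.py;python3 - <<'E'
from h import *
s=robot.state();w=robot.snapshot('wrist')[:,:,::-1];a=robot.snapshot('scene')[:,:,::-1];cv2.imwrite('pics/w7.png',w)
A=cv2.resize(w[150:290,240:400],(480,420),interpolation=cv2.INTER_CUBIC)
B=cv2.resize(a[160:280,310:370],(300,600),interpolation=cv2.INTER_CUBIC)
im=np.zeros((600,780,3),np.uint8);im[:420,:480]=A;im[:,480:]=B
cv2.imwrite('pics/w7c.png',im)
E
```

```text
23.575 [-0.12 -0.04  0.07] [0.4  0.27 0.38] [476.17  -0.95 185.07] 56.607093971455825 0.0
```

View pics/w7c.png

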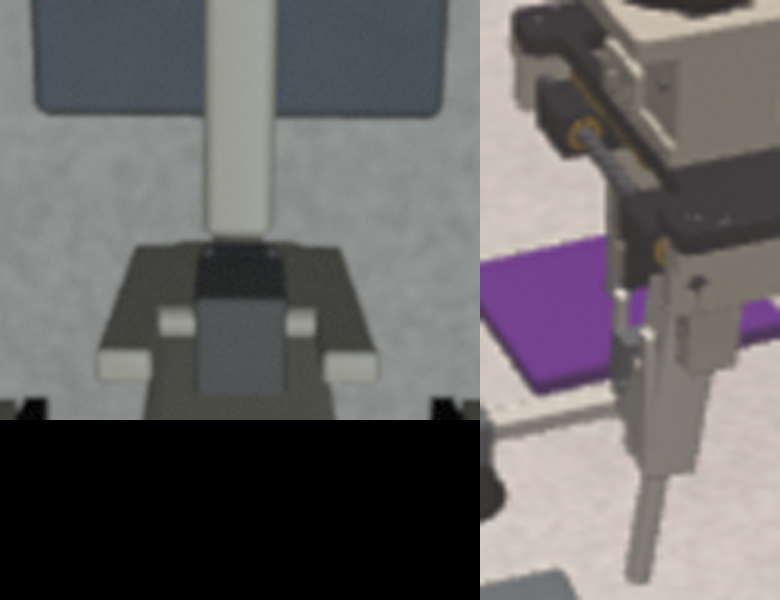

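The pipette hangs on the bar between the ears, with its hook at crop (240,345) and a slight lean against the plate. It is clear of the fingers. Retreat straight up.

step_arm(steps=[[65, 0, 0, -0.5, 0], [65, 0, 0, -1.5, 0], [65, 0, 0, -3, 0], [65, 0, 0, -5, 0], [65, 0, 0, -8, 0], [65, 0, 0, -11, 0], [65, 0, 0, -13, 0], [65, 0, 0, -13, 0], [65, 0, 0, -13, 0], [65, 0, 0, -13, 0], [65, 0, 0, -13, 0], [65, 0, 0, -13, 0]])

```text
t: 25.18
position: [476.1, -1.0, 314.8]
eef_rot: [[0.953, -0.304, -0.001], [-0.304, -0.953, -0.0], [-0.001, 0.0, -1.0]]
contact_force: [-1.3, 0.2, -0.1]
gripper_width: 57.0
gripper_force: 0.0
```

```bash
python3 f.py;python3 - <<'E'
from h import *
s=robot.state();a=robot.snapshot('scene');
for i in range(12): robot.snapshot('top')
b=robot.snapshot('scene');print('diff',np.abs(a.astype(int)-b)[150:300,300:380].max())
w=robot.snapshot('wrist')[:,:,::-1];cv2.imwrite('pics/w8.png',w);cv2.imwrite('pics/sc8.png',b[:,:,::-1])
# shaft tilt in scene: rows of shaft, vs vertical direction
S=cam('scene');print(proj(S,[476,-1,50]),proj(S,[476,-1,100]),proj(S,[476,-1,215]))
g=cv2.cvtColor(b,cv2.COLOR_RGB2GRAY)
for y in range(180,285,8): print(y,g[y,325:362:2])
E
```

```text
25.425 [-0.08  0.1   0.44] [0.24 0.51 0.49] [476.14  -0.98 314.93] 56.712212781724574 0.0
diff 31
[346.2710875  272.10621312] [346.78963394 254.70137384] [348.08408749 211.25347041]
180 [186 186 187 187 189 128  94  94 125  90  57  75 175 187 185 180 185 189
 195]
188 [191 191 187 185 186 128  95  93 152 187 187 191 190 189 187 187 189 192
 192]
196 [186 190 188 188 190 130  95  93 175 189 192 189 188 190 187 191 195 192
 194]
204 [191 192 196 194 194 120  95  93 176 185 139 112  91  78  82  85  77 180
 195]
212 [ 88  89  88  88  88  90  95  94  89  89 107 108 132 169 165 158 153 147
 138]
220 [ 88  89  89  88  89  88 109 107  87 105 108 109 120 122 121 121 121  97
  90]
228 [ 88  89  90  89  89  89  74 108 104 130 102 117 122 121 120 121  99  67
  67]
236 [ 66  64  68  84 114 168  88  95  99 119 114 122 121 121 120 119 181 187
 186]
244 [119 121 138 146 180 183 185 109  99 118 122 122 120 121 120 183 187 186
 188]
252 [194 195 193 192 187 187 195 192 132 119 122 121 121 118 159 191 190 187
 184]
260 [193 198 194 195 188 190 197 200 142 121 119 183 193 193 190 189 191 191
 194]
268 [197 196 195 192 190 192 192 176 118 121 161 194 196 188 191 195 194 197
 193]
276 [112 117 195 196 194 193 194 169 131 146 193 194 197 196 191 192 197 196
 193]
284 [115 114 114 115 193 196 191 193 190 188 195 195 192 192 194 195 195 193
 192]
```

Run:
```python
from h import *
S=cam('scene');x=np.array([.953,-.304,0]);z=np.array([0,0,1.]);seat=np.array([493.4,-6.2,174])
for th in(0,.06,.1,.15,.2,.25):
    u=-z*np.cos(th)+x*np.sin(th);xx=x*np.cos(th)+z*np.sin(th)
    ax=seat-18*xx
    print(th,[proj(S,ax+u*d).round(1).tolist() for d in(125,95,-52,-68)])
b=cv2.imread('pics/sc8.png').astype(int);c=robot.snapshot('scene')[:,:,::-1].astype(int)
for y in(256,262,268,274): print(y,b[y,334:356,1].tolist(),np.abs(b[y]-c[y])[334:356].max())
for y in(205,209): print(y,b[y,340:364,1].tolist())
print((np.abs(b-c)[160:290,320:370]>20).any(2).sum())
```

```text
0 [[346.3, 272.5], [346.6, 262.2], [348.2, 206.9], [348.4, 200.4]]
0.06 [[343.2, 273.6], [344.2, 263.1], [349.6, 207.1], [350.2, 200.5]]
0.1 [[341.1, 274.2], [342.6, 263.6], [350.4, 207.3], [351.4, 200.7]]
0.15 [[338.6, 274.8], [340.6, 264.2], [351.5, 207.6], [352.8, 200.9]]
0.2 [[336.0, 275.4], [338.6, 264.7], [352.5, 207.9], [354.2, 201.2]]
0.25 [[333.4, 275.8], [336.6, 265.1], [353.5, 208.3], [355.5, 201.6]]
256 [190, 188, 187, 189, 190, 192, 196, 192, 132, 114, 120, 118, 118, 154, 186, 190, 187, 184, 183, 182, 183, 185] 2
262 [191, 194, 195, 195, 195, 194, 173, 125, 116, 121, 121, 119, 155, 185, 189, 188, 189, 191, 192, 192, 192, 192] 1
268 [188, 190, 191, 190, 190, 174, 127, 117, 121, 120, 117, 159, 187, 192, 193, 194, 190, 186, 186, 189, 191, 193] 2
274 [191, 190, 191, 193, 175, 127, 116, 122, 119, 114, 158, 191, 196, 196, 196, 195, 194, 194, 193, 191, 191, 193] 2
205 [91, 120, 101, 90, 75, 72, 85, 108, 115, 120, 126, 109, 83, 78, 77, 78, 77, 94, 145, 186, 191, 189, 189, 189]
209 [81, 68, 66, 65, 69, 99, 109, 138, 172, 187, 195, 191, 186, 172, 183, 190, 193, 193, 187, 176, 180, 182, 185, 189]
0
```

```bash
python3 -c "
from station import robot
print(robot.hand_in())"
```

```text
the job is handed in; nothing more can be done
None
```

The pipette now hangs free and at rest by its hook on the grey stand's bar, between the ears, leaning about 0.13 rad (limit 0.25), after a tug of about 7 N held for over a second; the job is handed in, but no verdict came back.

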